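# Shim the rocking sample-cooler module

## Task

One foot of the dark sample-cooler module is too short, so it rocks. First press down on the yellow dot on top of that corner to feel it dip; then push the orange wedge along the bench, thin end first, in under the short foot, pressing the dot to test it and pushing further as needed until the corner no longer dips and the module stands level. Finish while still pressing down on the dot with a finger pressure of about 5 N. Only press and push with the fingertips: lift nothing, do not shove the module out of place, and leave everything else where it is.

Things in the scene. Friction and masses are not known exactly. Their poses are not given: they have to be found in the camera images.
- module: sample-cooler module, loose, 1.5 to 2.5 kg: dark box 200 (its x) x 150 (its y) x 50 mm on feet 22 mm high, flat top 72 mm above the bench; a pale vial tray 100 x 75 mm rises 40 mm more at the corner diagonally opposite the yellow dot. Origin: centre of its footprint at bench level, z up. Feet at x = +-85, y = +-60 mm: three round-ended black rubber ones on the bench, one short (x = +85, y = +60)
- press_spot (a point): centre of the yellow dot (24 mm across) on the flat top of the module, above the short foot: module x = +80, y = +55, z = 72 mm. The module rests level; pressing here with more than about 3 N tips it about the diagonal through the two neighbouring feet until the short foot meets the bench or the wedge
- short_foot_top (a point): point on the box's underside from which the short foot hangs straight down (module x = +85, y = +60, z = 22 mm): a bare steel stem, 16 mm diameter, round end, whose end is 6 to 13 mm above the bench (different each time) while the module is level
- wedge: orange plastic wedge, loose, 100 g, 130 long x 50 wide x 21 mm high, flat on the bench. Origin: centre of its underside; its x axis points to the thin end (3 mm thick, at x = +65). From there the top rises evenly over 100 mm to 21 mm, then is flat for 30 mm to the upright butt face at x = -65
- wedge_butt (a point): centre of the wedge's butt face (upright, 50 x 21 mm), half way up: the face to push
- wedge_tip (a point): middle of the upper edge of the wedge's thin end. At the start it is 20 to 60 mm outside the module's +y side, within 25 mm of the line that runs from the short foot along the module's y; the thin end points to the module, within 0.12 rad of the module's -y direction
- vial: bystander: small capped glass vial, 24 mm diameter, 45 mm high, standing on the module's +x side of the wedge; origin: centre of its underside
- tip_box: bystander: white box with green lid, 75 x 100 x 46 mm, standing on the module's -x side of the wedge; origin: centre of its underside
- vial_rack: bystander: blue rack of vials, 60 x 110 x 45 mm; origin: centre of its underside
- amber_bottle: bystander: amber bottle, 66 mm diameter, 150 mm high; origin: centre of its underside
- clear_bottle: bystander: green-tinted bottle, 72 mm diameter, 160 mm high; origin: centre of its underside
- beaker: bystander: glass beaker, 70 mm diameter, 85 mm high; origin: centre of its underside
- screwdriver: bystander: screwdriver lying on the bench, 170 mm long; origin under its middle
There are look-alikes about, which are no part of the job. There is more than one size of the wedge; the job needs the middle-sized.

How it is judged (in metres and radians):
On the way:
1. the module's corner is pressed down with the fingers and felt to dip (angle between module's own z axis and vertical above 0.035 rad and contact force between the fingers and module above 1 N), for 0.1 s.
At the end, for the whole second after the job is handed in: The fingers press the corner over the short foot with more than 3 N, the short foot bears on the wedge (more than 2 N), the module is level within 0.016 rad (1.5 mm at the foot) even under this press, the wedge lies flat, and the module is at rest within 30 mm of where it stood (contact force between the fingers and module above 3 N and x of the grasp point in the frame of module above 0.04 m and y of the grasp point in the frame of module above 0.02 m and contact force between wedge and module above 2 N and angle between module's own z axis and vertical below 0.016 rad and y of wedge_tip in the frame of module below 0.06 m and angle between wedge's own z axis and vertical below 0.03 rad and linear speed of each of module, wedge below 0.01 m/s and distance of module from where it was at the start of the episode below 0.03 m); the arm keeps its last pose, push and grip.
It fails at once if the wedge is lifted or turned over (height (world z) of wedge above 0.012 m or angle between wedge's own z axis and vertical above 0.3 rad).
It fails at once if the module is lifted or shoved more than 40 mm (height (world z) of module above 0.012 m or distance of module from where it was at the start of the episode above 0.04 m).
It fails at once if a bystander is moved more than 20 mm (distance of any of vial, tip_box, vial_rack, amber_bottle, clear_bottle, beaker, screwdriver from where it was at the start of the episode above 0.02 m).
It also fails if it takes over 54 s, if anything falls off the work surface, if the arm or the gripper's body presses on something with over 40 N, if the wrist force passes 120 N, or if a joint passes its speed limit or range.

## Robot

A 6-joint arm with a two-finger parallel gripper is mounted at the origin on the work surface. World frame = base frame: x ahead of the robot, y to its left, z up, the work surface at z = 0. Lengths are in mm, angles in rad, forces in N, time in s.
With the tool pointing down it reaches from about 275 to 975 mm from the base axis. Payload 8.4 kg.
Tool frame: the origin (TCP) lies at the centre of the arm's flange, where the gripper is bolted on; the fingertips stand 190 mm ahead of it and the grasp point (between the pads) lies 171 mm ahead of it; y points along the fingers, z is the direction in which the jaws open and shut, and the axes are right-handed (so a half turn about y gives the same grasp; the last joint's range is limited). The gripper opens to 92 mm and grips with 3 to 60 N. Pads are 20 mm wide; open, the fingers measure 128 mm over their backs; the gripper's body (75 mm by 189 mm) begins 69 mm behind the grasp point.
Start: joints at [-1.311, 0.353, 1.633, -0, 1.155, -0.002], TCP at [161.761, -603.708, 404.683] pointing down, gripper open.
Joint ranges: [-2.63, 2.63], [-0.92, 2.1], [0.06, 2.66], [-1.3, 4.44], [0, 2.69], [-3.02, 3.02]. Speed limits (rad/s): [2.22, 2.22, 2.79, 3.14, 3.14, 3.14].

## Interface

Orientations are given as a rotation vector (axis times angle).
In Python, from rig import arm, eyes gives the robot as it stands.
- The arm moves only by the tool step_arm, never from a script. Its argument "targets" is a list of rows, each a list of 5 numbers: the closure in counts, from 0 (fully open) to 255 (shut), then the shift along the tool's x, y, z in m, then the turn about the tool's y in degrees. In form: [[gripper, dx, dy, dz, twist], ...]. A call has 1 to 10 rows; each row is the pose to reach, as a shift and turn from the pose commanded when the call began, along the tool's axes at that moment; what a row does not reach only later rows make up. A row lasts 1/10 s, in which the tool goes at most 50 mm and 8.59 degrees, less where a joint would pass 70% of its speed; a pose out of reach is approached as far as the arm can. A call with a gripper value outside its range is refused whole. The fingers move at their own pace and stop on an object; "squeeze" is the grip in N (left out, the last holds). Time passes only in rows, so rows that repeat a pose let the fingers close. It gives the time, the measured TCP pose, the force and the opening at its end, in the units of the state.
- arm.get_state(): the state, without advancing time (a new reading comes with each control period).
- eyes.grab_frame(name): name is "side" or "top" or "wrist"; returns (picture, depth): 400x640x3 uint8, red, green, blue; 400x640 float32, mm along the optical axis (not along the pixel's ray), 0 where there is no reading.
- eyes.get_calibration(name): a dict with "vertical_fov" (degrees; the focal length in pixels is half the picture's height over the tangent of half this angle, whatever the lens; pixels are square), "cx", "cy" (the principal point, pixels), "rvec" (rotation vector, rad) and "tvec" (3), from world to camera coordinates, as OpenCV has them. Camera axes: x right, y down, z forward; pixel columns grow to the right and rows downward; lengths in mm; the calibration is good to about 2 mm. A picture is of the moment at which its call begins: read the wrist's pose just before it. get_calibration takes no time and is no camera call; for the wrist camera it gives the pose at the moment of the call.
- arm.finish_job(): hands the job in, once; it reports no verdict.
The state is a dict: "clock": time; "joint_positions": joint angles; "joint_velocities": joint speeds; "effort": joint torques, N m; "eef_pos": TCP position; "tool_rot": TCP orientation; "ft_force": force on the tool from outside, world axes, zero at the start; "ft_torque": the same for the moment, N m; "opening": finger opening in mm.
Only numpy, scipy, OpenCV 4.12 (cv2) and the standard library are available. Lean on these libraries where they do the work, as an engineer would, in place of code of your own. Each camera call takes 0.05 s, during which the arm holds its last target.

## Working session

There is one attempt and no reset: what is moved stays moved. The work goes in short steps, Python scripts to look and compute and a tool call to move; the robot and the scene stay as the last step left them, time stands still between calls to the robot, and variables do not carry over. Pictures are saved under pics/ and viewed, and the job is handed in when it is done.

Besides the shell and the picture viewer there is one more tool, called after ">>>" by a JSON object that holds its "fn" and its "kwargs". step_arm: Moves the arm, as the interface text tells. Its arguments: {"type":"object","properties":{"targets":{"type":"array"},"squeeze":{"type":"number"}},"required":["targets"]}

```bash
mkdir -p pics; ls; cat > h.py <<'E'
import numpy as np,cv2
from rig import arm,eyes
def K(c):
    f=200/np.tan(np.radians(c["vertical_fov"])/2); return f,c["cx"],c["cy"]
def grab(n,fn):
    c=eyes.get_calibration(n); p,d=eyes.grab_frame(n)
    cv2.imwrite("pics/%s.png"%fn,p[:,:,::-1]); np.savez("pics/%s.npz"%fn,p=p,d=d,**{k:np.array(v) for k,v in c.items()})
def load(fn):
    z=np.load("pics/%s.npz"%fn); c={k:z[k] for k in("vertical_fov","cx","cy","rvec","tvec")}; return z["p"],z["d"],c
def px(c,u,v,z):  # pixel->world at height z
    f,cx,cy=K(c);R=cv2.Rodrigues(np.array(c["rvec"],float))[0];t=np.array(c["tvec"],float).ravel()
    o=-R.T@t; r=R.T@np.array([(u-cx)/f,(v-cy)/f,1]); return o+r*(z-o[2])/r[2]
def pd(c,d,u,v):
    f,cx,cy=K(c);R=cv2.Rodrigues(np.array(c["rvec"],float))[0];t=np.array(c["tvec"],float).ravel()
    D=np.median(d[v-1:v+2,u-1:u+2]); return R.T@(np.array([(u-cx)/f,(v-cy)/f,1])*D-t)
def crop(fn,x0,y0,x1,y1,s,out):
    im=cv2.imread("pics/%s.png"%fn)[y0:y1,x0:x1]; cv2.imwrite("pics/%s.png"%out,cv2.resize(im,None,fx=s,fy=s,interpolation=cv2.INTER_CUBIC))
E
python3 - <<'E'
from h import *
grab("top","t0");grab("side","s0")
s=arm.get_state();print(s)
for n in("top","side"):print(eyes.get_calibration(n))
E
```

```text
pics
{'clock': 0.1, 'joint_positions': array([-1.31143524e+00,  3.53562149e-01,  1.63403223e+00, -4.15577855e-05,
        1.15517500e+00, -2.38562665e-03]), 'joint_velocities': array([ 7.94637903e-04,  7.78492589e-05, -1.25217954e-04,  6.26339031e-04,
       -1.42716867e-03,  1.28810402e-03]), 'effort': array([ 1.35233691e-03, -5.94905269e+01, -3.34931123e+01,  6.99068327e-02,
        1.82525860e-02, -3.25260305e-05]), 'eef_pos': array([ 161.68194396, -603.52073348,  404.06086116]), 'tool_rot': array([-0.27423796,  2.08304977, -2.08060948]), 'ft_force': array([-0.11043495, -0.20760379, -0.66987209]), 'ft_torque': array([-0.02823787,  0.03657665,  0.01897792]), 'opening': 91.84292101793409}
{'vertical_fov': 51.63053397304272, 'cx': 320.23784418401607, 'cy': 201.68626454437032, 'rvec': array([ 2.14504397, -2.15046716,  0.15396181]), 'tvec': array([  14.05372153,  548.51915523, 1338.908031  ])}
{'vertical_fov': 49.0123292105053, 'cx': 326.70826856544016, 'cy': 196.35474734248822, 'rvec': array([ 0.40342115, -2.62719545,  1.36349008]), 'tvec': array([ 515.91189212,  132.70593652, 1024.16184754])}
```

View pics/t0.png

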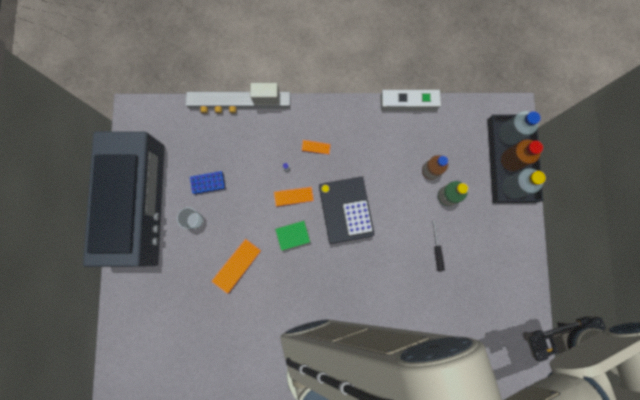

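View pics/s0.png

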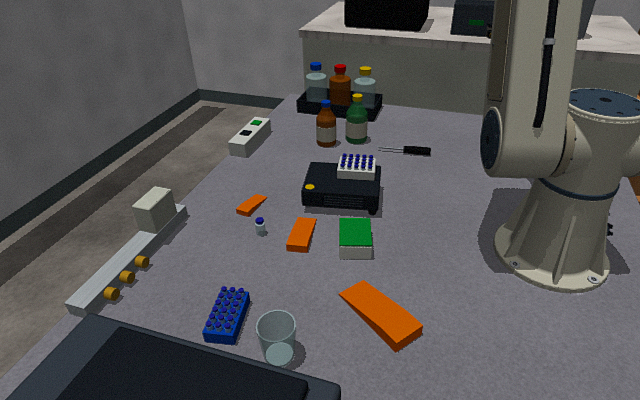

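Three orange wedges are in the top view: small (316,147), middle (294,197) and large (237,266). The vial is at (286,167), the tip box at (293,236) and the yellow dot at (325,188). The middle wedge, between the vial and the tip box, fits the description. I'll check it in a close crop.

```bash
python3 - <<'E'
from h import *
crop("t0",255,130,390,260,5,"t0c")
p,d,c=load("t0")
for n,u,v,z in[("dot",325,188,72),("vial",286,167,45)]:print(n,px(c,u,v,z).round(1))
h=cv2.cvtColor(p,cv2.COLOR_RGB2HSV)
m=((h[...,0]<18)&(h[...,1]>180)&(h[...,2]>120)).astype(np.uint8)
n,l,st,ce=cv2.connectedComponentsWithStats(m)
for i in range(1,n):
    if st[i,4]>60:
        pts=np.argwhere(l==i)[:,::-1].astype(np.float32)
        w=np.array([px(c,u,v,12)[:2] for u,v in pts],np.float32)
        print(ce[i],cv2.minAreaRect(w))
E
```

```text
dot [589.  -3.  72.]
vial [665.7 127.4  45. ]
[315.3776824  146.89270386] ((744.7915649414062, 28.06262969970703), (89.57306671142578, 33.193485260009766), 82.53795623779297)
[529.57859532 149.74916388] ((734.1420288085938, -711.599365234375), (69.49439239501953, 87.54134368896484), 43.49033737182617)
[293.90439276 195.98449612] ((572.2911987304688, 104.18856811523438), (45.71455001831055, 123.58352661132812), 8.482954978942871)
[236.69883041 264.56578947] ((338.5035400390625, 293.30804443359375), (63.80295181274414, 172.5108642578125), 52.857303619384766)
```

View pics/t0c.png

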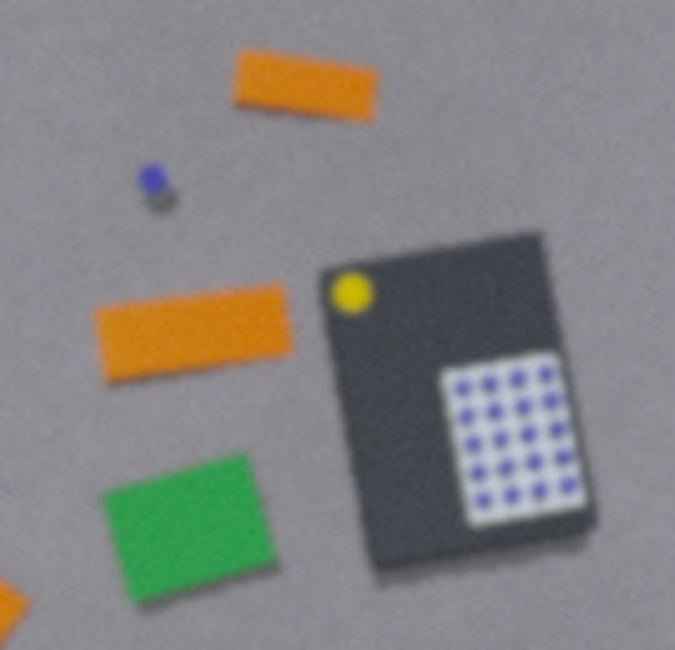

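The crop confirms it. The middle wedge (crop 195,333) has its thin end towards the module, near the dot corner. The dot is at crop (352,293), and the vial and tip box flank the wedge. Next I'll estimate the module's pose.

```bash
python3 - <<'E'
from h import *
p,d,c=load("t0")
def q(u,v,z):return px(c,255+(u+.5)/5-.5,130+(v+.5)/5-.5,z)[:2]
dot=q(352,293,72)
A=q(321,270,72);B=q(542,234,72);D=q(376,570,72);C=q(594,520,72)
print("dot",dot,"corners",A,B,D,C,np.linalg.norm(A-B),np.linalg.norm(A-D))
# module x: from D to A ; y: from B to A
for a in ((A-D),(A-B)@np.array([[0,-1],[1,0]])):print(np.arctan2(a[1],a[0]))
for n,u,v,z in[("butt top",97,308,21),("butt bot",105,382,21),("thin t",286,285,3),("thin b",293,354,3),("tipbox",190,528,46),("vial",152,180,45)]:print(n,q(u,v,z).round(1))
from scipy.spatial.transform import Rotation as R
s=arm.get_state();print(R.from_rotvec(s["tool_rot"]).as_matrix().round(3),s["eef_pos"])
print(eyes.get_calibration("wrist"))
E
```

```text
dot [588.3277825   -2.98282215] corners [603.66160986  17.24849316] [ 627.32461501 -127.85796039] [407.99931069 -17.61734595] [ 439.68081175 -158.08567994] 147.02319773909798 198.7444642022973
0.17634302427977097
0.16165051814285789
butt top [587.5 169.3]
butt bot [536.8 163.2]
thin t [606.2  41.5]
thin b [558.2  36.7]
tipbox [436.8 103.6]
vial [670.5 130.8]
[[-0.966 -0.     0.259]
 [-0.259  0.001 -0.966]
 [ 0.    -1.    -0.001]] [ 161.68194396 -603.52073348  404.06086116]
{'vertical_fov': 67.51882528853862, 'cx': 310.6538006507191, 'cy': 194.308284040078, 'rvec': array([-2.29949515,  1.76291153,  0.26461377]), 'tvec': array([-624.34953986,  -34.0435256 ,  392.04203698])}
```

```bash
cat >> h.py <<'E'
from scipy.spatial.transform import Rotation as Rot
def move(tgt,az=None):
    """world TCP target mm, tool z azimuth deg -> dx dy dz (m), twist, relative to measured pose"""
    s=arm.get_state();M=Rot.from_rotvec(s["tool_rot"]).as_matrix()
    d=M.T@(np.array(tgt)-s["eef_pos"])/1000
    a0=np.degrees(np.arctan2(M[1,2],M[0,2])); tw=0 if az is None else -((az-a0+180)%360-180)
    return "clk %.2f"%s["clock"],d.round(4),round(tw,2),"az %.2f"%a0
E
python3 - <<'E'
from h import *
c=eyes.get_calibration("wrist");s=arm.get_state();M=Rot.from_rotvec(s["tool_rot"]).as_matrix()
Rc=cv2.Rodrigues(c["rvec"])[0];o=-Rc.T@c["tvec"]
print("cam in tool",M.T@(o-s["eef_pos"]),"\n",(Rc@M).round(2))
print(move([588,-3,404],9.6))
E
```

```text
cam in tool [-81.63169124  20.59107154   0.48908954] 
 [[-0.    0.    1.  ]
 [ 0.96 -0.29  0.  ]
 [ 0.29  0.96 -0.  ]]
('clk 0.10', array([-0.5672,  0.0006, -0.4697]), np.float64(-84.6), 'az -75.00')
```

>>> {"fn": "step_arm", "kwargs": {"targets": [[255,-0.567,0,-0.47,-84.6],[255,-0.567,0,-0.47,-84.6],[255,-0.567,0,-0.47,-84.6],[255,-0.567,0,-0.47,-84.6],[255,-0.567,0,-0.47,-84.6],[255,-0.567,0,-0.47,-84.6],[255,-0.567,0,-0.47,-84.6],[255,-0.567,0,-0.47,-84.6],[255,-0.567,0,-0.47,-84.6],[255,-0.567,0,-0.47,-84.6]], "squeeze": 20}}

```text
clock: 1.1
eef_pos: [451.7, -193.9, 404.7]
tool_rot: [-1.286, 1.08, -1.08]
ft_force: [0.8, -1.6, -0.2]
opening: 13.9
```

```bash
python3 - <<'E'
from h import *
print(arm.get_state()["eef_pos"],move([588,-3,404],9.6))
E
```

```text
[ 451.69465439 -193.9433045   404.67887838] ('clk 1.10', array([-0.1645,  0.0007,  0.1672]), np.float64(0.34), 'az 9.94')
```

>>> {"fn": "step_arm", "kwargs": {"targets": [[255,-0.164,0,0.167,0.3],[255,-0.164,0,0.167,0.3],[255,-0.164,0,0.167,0.3],[255,-0.164,0,0.167,0.3],[255,-0.164,0,0.167,0.3],[255,-0.164,0,0.167,0.3],[255,-0.164,0,0.167,0.3]]}}

```text
clock: 1.8
eef_pos: [588.1, -5.9, 404.0]
tool_rot: [-1.284, 1.088, -1.087]
ft_force: [-0.4, -0.2, 0.4]
opening: 0.5
```

```bash
python3 - <<'E'
from h import *
grab("wrist","w0")
s=arm.get_state();print(s["eef_pos"],s["opening"],s["ft_force"],move([588,-3,404],9.6))
E
```

```text
[587.74144587  -6.66915013 404.14335146] 0.6299524133440961 [-0.603123    0.08321237  0.20845001] ('clk 1.85', array([-0.0036,  0.0001,  0.0008]), np.float64(-0.27), 'az 9.33')
```

View pics/w0.png

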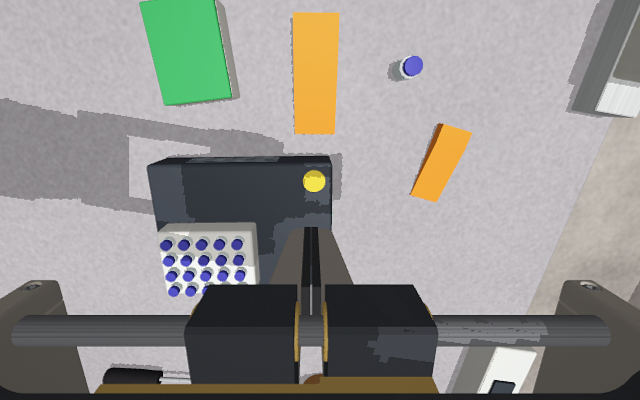

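The wrist view shows the dot at (314,181), the module's near top edge around row 165, the wedge from its butt at (316,13) to its tip at (315,134), and the vial at (411,67). I'll measure from this.

```bash
python3 - <<'E'
from h import *
p,d,c=load("w0")
crop("w0",140,0,440,210,2.6,"w0c")
h=cv2.cvtColor(p,cv2.COLOR_RGB2HSV)
m=(h[...,0]>22)&(h[...,0]<35)&(h[...,1]>130)&(h[...,2]>180);m[:150]=0;m[210:]=0
ys,xs=np.nonzero(m);print("dot px",xs.mean(),ys.mean());print(px(c,xs.mean(),ys.mean(),72),pd(c,d,314,181))
for n,u,v,z in[("butt l",293,12,21),("butt r",339,13,21),("tip l",294,133,3),("tip r",335,134,3)]:print(n,px(c,u,v,z).round(1), pd(c,d,u+(3 if n[-1]=='l' else -3),v+(4 if 'butt' in n else -4)).round(1))
E
```

```text
dot px 313.5853658536585 180.98915989159892
[589.60092175  -3.00663653  72.        ] [590.12396273  -3.34276576  70.40706561]
butt l [539.5 164.2  21. ] [543.2 160.9  21.6]
butt r [588.1 171.3  21. ] [585.7 167.1  20.8]
tip l [558.6  36.8   3. ] [561.6  42.2   3.2]
tip r [609.4  44.    3. ] [604.8  48.2   3.4]
```

View pics/w0c.png

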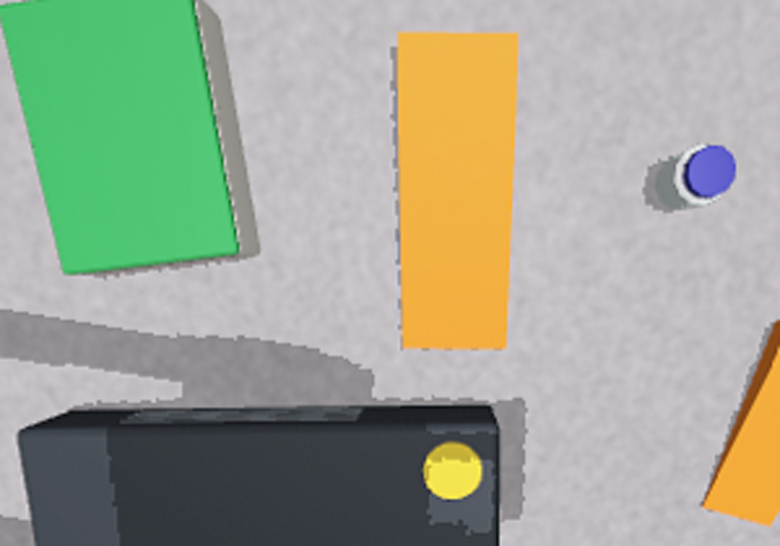

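>>> {"fn": "step_arm", "kwargs": {"targets": [[255,-0.003,0.05,0.002,0],[255,-0.003,0.1,0.002,0],[255,-0.003,0.13,0.002,0],[255,-0.003,0.134,0.002,0],[255,-0.003,0.136,0.002,0],[255,-0.003,0.136,0.002,0]]}}

```text
clock: 2.45
eef_pos: [590.4, -3.7, 270.4]
tool_rot: [-1.28, 1.088, -1.091]
ft_force: [-0.6, 0.5, -0.9]
opening: 0.8
```

```bash
python3 - <<'E'
from h import *
s=arm.get_state();print(s["eef_pos"],s["ft_force"],move([589.6,-3,262],9.6))
E
```

```text
[590.35005642  -3.69214776 270.36631748] [-0.55667106  0.4976704  -0.90487802] ('clk 2.45', array([-0.0008,  0.0084, -0.0006]), np.float64(-0.35), 'az 9.25')
```

>>> {"fn": "step_arm", "kwargs": {"targets": [[255,-0.001,0.003,0,0],[255,-0.001,0.006,0,0],[255,-0.001,0.006,0,0]]}}

```text
clock: 2.75
eef_pos: [589.7, -2.0, 263.1]
tool_rot: [-1.281, 1.088, -1.089]
ft_force: [-0.4, -0.8, 0.8]
opening: 0.4
```

>>> {"fn": "step_arm", "kwargs": {"targets": [[255,0,0.002,0,0],[255,0,0.002,0,0]]}}

```text
clock: 2.95
eef_pos: [590.0, -1.9, 261.0]
tool_rot: [-1.281, 1.088, -1.089]
ft_force: [0.7, 1.0, 1.9]
opening: 0.2
```

>>> {"fn": "step_arm", "kwargs": {"targets": [[255,0,0.002,0,0],[255,0,0.002,0,0]]}}

```text
clock: 3.15
eef_pos: [590.1, -1.8, 259.0]
tool_rot: [-1.28, 1.088, -1.089]
ft_force: [1.0, 3.0, 3.3]
opening: 0.6
```

>>> {"fn": "step_arm", "kwargs": {"targets": [[255,0,0.002,0,0],[255,0,0.002,0,0]]}}

```text
clock: 3.35
eef_pos: [589.9, -1.9, 256.8]
tool_rot: [-1.281, 1.088, -1.089]
ft_force: [0.6, 2.1, 2.9]
opening: 0.6
```

Contact came at about TCP z 262, and the corner is dipping at about 3 N. I'll go on until the foot meets the bench.

>>> {"fn": "step_arm", "kwargs": {"targets": [[255,0,0.002,0,0],[255,0,0.002,0,0]]}}

```text
clock: 3.55
eef_pos: [590.1, -1.8, 255.0]
tool_rot: [-1.28, 1.088, -1.089]
ft_force: [2.8, 2.9, 4.4]
opening: 0.5
```

>>> {"fn": "step_arm", "kwargs": {"targets": [[255,0,0.0015,0,0],[255,0,0.0015,0,0]]}}

```text
clock: 3.75
eef_pos: [590.2, -1.7, 254.5]
tool_rot: [-1.28, 1.088, -1.089]
ft_force: [-1.5, 3.9, 14.5]
opening: 0.6
```

>>> {"fn": "step_arm", "kwargs": {"targets": [[255,0,0.0015,0,0],[255,0,0.0015,0,0]]}}

```text
clock: 3.95
eef_pos: [590.3, -1.6, 254.1]
tool_rot: [-1.28, 1.088, -1.09]
ft_force: [-4.4, 5.5, 25.5]
opening: 0.6
```

The dip is about 7 mm from 262 to 255, with the foot on the bench at over 10 N. I'll release, rise, and move behind the butt.

>>> {"fn": "step_arm", "kwargs": {"targets": [[255,0,-0.005,0,0],[255,0,-0.012,0,0],[255,0,-0.04,0,0],[255,0,-0.04,0,0],[255,0,-0.04,0,0]]}}

```text
clock: 4.45
eef_pos: [589.5, -2.2, 291.8]
tool_rot: [-1.282, 1.089, -1.089]
ft_force: [-0.2, -0.2, 0.2]
opening: 0.4
```

```bash
python3 - <<'E'
from h import *
s=arm.get_state();print(s["eef_pos"],s["ft_force"],move([559.9,192.4,294],9.0))
E
```

```text
[589.50269546  -2.22806297 291.75264537] [-0.17083999 -0.1626784   0.20864763] ('clk 4.45', array([-0.1969, -0.0023,  0.0022]), np.float64(0.29), 'az 9.29')
```

>>> {"fn": "step_arm", "kwargs": {"targets": [[255,-0.197,0,0.002,0.3],[255,-0.197,0,0.002,0.3],[255,-0.197,0,0.002,0.3],[255,-0.197,0,0.002,0.3],[255,-0.197,0,0.002,0.3],[255,-0.197,0,0.002,0.3],[255,-0.197,0,0.002,0.3]]}}

```text
clock: 5.15
eef_pos: [559.6, 191.7, 290.8]
tool_rot: [-1.281, 1.094, -1.093]
ft_force: [-0.3, -0.1, 0.7]
opening: 0.3
```

```bash
python3 - <<'E'
from h import *
grab("wrist","w1");grab("top","t1")
s=arm.get_state();print(s["eef_pos"],s["ft_force"],move([559.9,192.4,199],9.0))
E
```

```text
[559.91874362 191.28412483 291.23586246] [-0.51693656 -0.18996761  0.48435127] ('clk 5.25', array([-0.0011,  0.0922,  0.0002]), np.float64(-0.1), 'az 8.90')
```

View pics/w1.png

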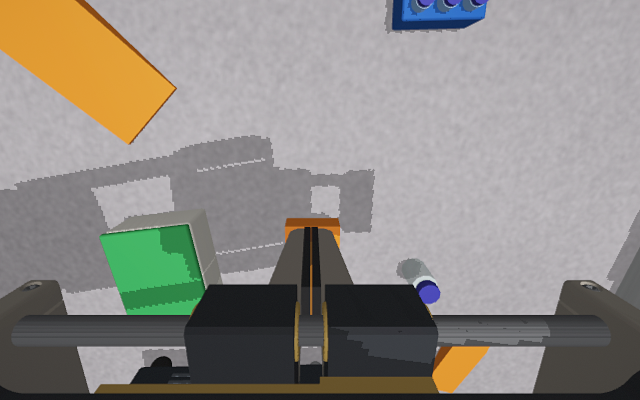

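The butt's top edge is at about row 219–228 and spans columns 285–341, centred on the finger gap at 312. The tip box and vial are clear of the fingers.

```bash
python3 - <<'E'
from h import *
p,d,c=load("w1")
crop("w1",240,180,400,260,4.5,"w1c")
for u,v,z in[(286,218,0),(340,218,0),(286,226,21),(340,226,21)]:print(px(c,u,v,z).round(1))
E
```

```text
[538.6 164.1   0. ]
[590.2 172.3   0. ]
[540.2 164.9  21. ]
[588.2 172.5  21. ]
```

View pics/w1c.png

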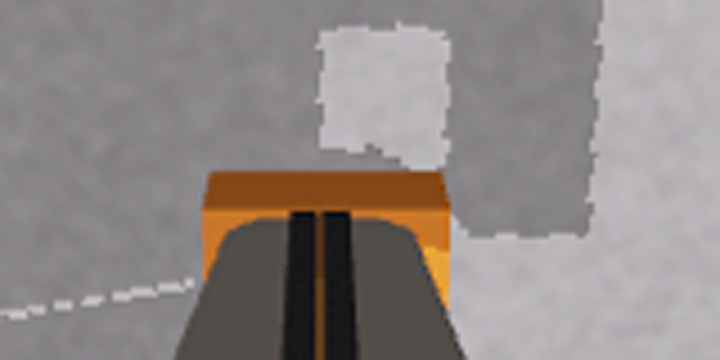

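>>> {"fn": "step_arm", "kwargs": {"targets": [[255,-0.001,0.04,0,0],[255,-0.001,0.075,0,0],[255,-0.001,0.09,0,0],[255,-0.001,0.092,0,0],[255,-0.001,0.092,0,0]]}}

```text
clock: 5.75
eef_pos: [560.1, 193.3, 200.1]
tool_rot: [-1.279, 1.093, -1.093]
ft_force: [-0.6, -0.4, -0.6]
opening: 0.5
```

```bash
python3 - <<'E'
from h import *
s=arm.get_state();print(s["eef_pos"],s["ft_force"],move([564.3+.157*-10,168.4+9.9,199],9.0))
E
```

```text
[560.10460332 193.25003706 200.14257571] [-0.56948315 -0.38136727 -0.58926568] ('clk 5.75', array([0.0152, 0.0011, 0.0003]), np.float64(-0.05), 'az 8.95')
```

>>> {"fn": "step_arm", "kwargs": {"targets": [[255,0.005,0,0,0],[255,0.01,0,0,0],[255,0.014,0,0,0],[255,0.018,0,0,0],[255,0.023,0,0,0],[255,0.028,0,0,0],[255,0.033,0,0,0],[255,0.038,0,0,0],[255,0.043,0,0,0],[255,0.048,0,0,0]]}}

```text
clock: 6.75
eef_pos: [567.2, 145.9, 199.6]
tool_rot: [-1.279, 1.093, -1.093]
ft_force: [-0.7, 1.1, 1.5]
opening: 0.7
```

```bash
python3 - <<'E'
from h import *
grab("side","s1");grab("top","t2")
s=arm.get_state();print(s["eef_pos"],s["ft_force"])
crop("s1",260,140,420,280,4,"s1c")
crop("t2",255,130,390,260,5,"t2c")
E
```

```text
[567.16937392 145.5614977  199.59096233] [-0.09293511 -0.23789291 -0.08061866]
```

View pics/s1c.png

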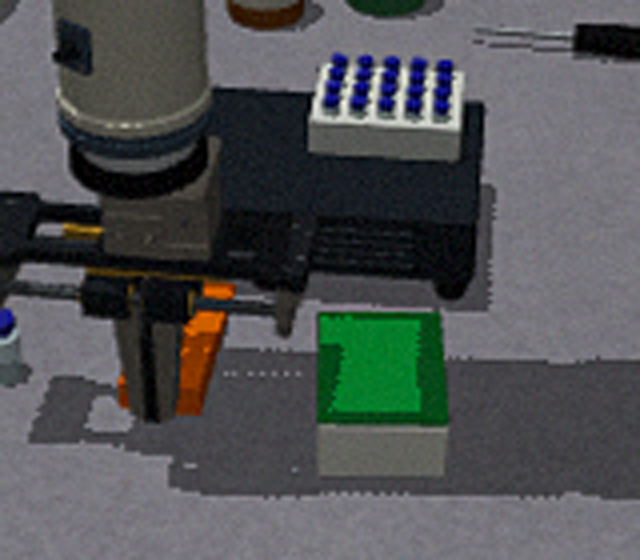

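View pics/t2c.png

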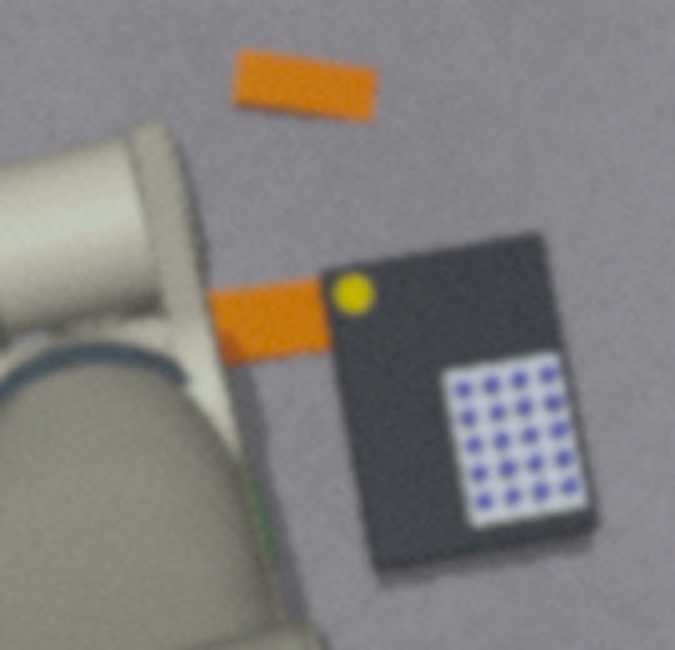

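The wedge has slid straight under the module's edge, and the module hasn't moved. I'll push on, watching the force.

>>> {"fn": "step_arm", "kwargs": {"targets": [[255,0.004,0,0,0],[255,0.008,0,0,0],[255,0.012,0,0,0],[255,0.016,0,0,0],[255,0.018,0,0,0]]}}

```text
clock: 7.35
eef_pos: [570.0, 128.1, 199.7]
tool_rot: [-1.279, 1.093, -1.093]
ft_force: [0.1, -0.0, -1.5]
opening: 0.3
```

>>> {"fn": "step_arm", "kwargs": {"targets": [[255,0.002,0,0,0],[255,0.003,0,0,0],[255,0.003,0,0,0]]}}

```text
clock: 7.65
eef_pos: [570.4, 125.4, 199.7]
tool_rot: [-1.279, 1.093, -1.093]
ft_force: [0.2, 0.3, -0.4]
opening: 0.7
```

>>> {"fn": "step_arm", "kwargs": {"targets": [[255,0.002,0,0,0],[255,0.003,0,0,0],[255,0.003,0,0,0]]}}

```text
clock: 7.95
eef_pos: [570.9, 122.5, 199.7]
tool_rot: [-1.279, 1.093, -1.093]
ft_force: [0.2, -0.5, -0.4]
opening: 0.4
```

>>> {"fn": "step_arm", "kwargs": {"targets": [[255,0.001,0,0,0],[255,0.002,0,0,0],[255,0.002,0,0,0]]}}

```text
clock: 8.25
eef_pos: [571.2, 120.5, 199.7]
tool_rot: [-1.279, 1.093, -1.093]
ft_force: [-0.4, -0.2, -0.2]
opening: 0.7
```

>>> {"fn": "step_arm", "kwargs": {"targets": [[255,0.001,0,0,0],[255,0.002,0,0,0],[255,0.002,0,0,0]]}}

```text
clock: 8.55
eef_pos: [571.5, 118.5, 199.7]
tool_rot: [-1.279, 1.093, -1.093]
ft_force: [-0.1, -0.0, -0.3]
opening: 0.2
```

>>> {"fn": "step_arm", "kwargs": {"targets": [[255,0.001,0,0,0],[255,0.002,0,0,0],[255,0.002,0,0,0]]}}

```text
clock: 8.85
eef_pos: [571.9, 116.5, 199.7]
tool_rot: [-1.279, 1.093, -1.093]
ft_force: [-0.1, 0.5, -0.4]
opening: 0.6
```

>>> {"fn": "step_arm", "kwargs": {"targets": [[255,0.001,0,0,0],[255,0.002,0,0,0],[255,0.002,0,0,0]]}}

```text
clock: 9.15
eef_pos: [572.2, 114.5, 199.7]
tool_rot: [-1.279, 1.093, -1.093]
ft_force: [0.1, 0.1, 0.4]
opening: 0.3
```

>>> {"fn": "step_arm", "kwargs": {"targets": [[255,0.001,0,0,0],[255,0.002,0,0,0],[255,0.002,0,0,0]]}}

```text
clock: 9.45
eef_pos: [572.5, 112.6, 199.7]
tool_rot: [-1.279, 1.093, -1.093]
ft_force: [-0.0, -0.4, 0.7]
opening: 0.3
```

```bash
python3 - <<'E'
from h import *
grab("top","t3");crop("t3",255,130,390,260,5,"t3c")
s=arm.get_state();print(s["eef_pos"],s["ft_force"])
E
```

```text
[572.46666344 112.57153908 199.67653329] [-0.80083099  0.11547186  0.42833869]
```

View pics/t3c.png

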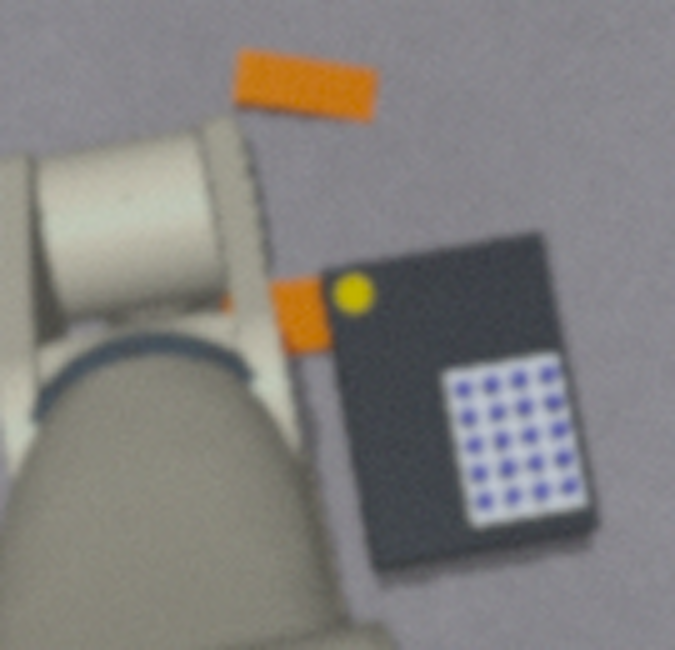

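There's no clear contact yet at a computed foot-on-ramp height of about 8 mm, and the module hasn't moved. I'll do a test press.

>>> {"fn": "step_arm", "kwargs": {"targets": [[255,-0.01,0,0,0],[255,-0.012,-0.04,0,0],[255,-0.012,-0.08,0,0],[255,-0.012,-0.1,0,0],[255,-0.012,-0.1,0,0]]}}

```text
clock: 10.0
eef_pos: [571.6, 125.4, 303.0]
tool_rot: [-1.275, 1.089, -1.095]
ft_force: [0.9, -0.4, -0.2]
opening: 0.2
```

```bash
python3 - <<'E'
from h import *
grab("wrist","w2");p,d,c=load("w2")
s=arm.get_state();print(s["eef_pos"],s["ft_force"],move([589.6,-3,290],9.0))
E
```

```text
[570.89491974 125.20833572 301.0581929 ] [-0.76100541 -0.07519395 -0.59737466] ('clk 10.05', array([ 0.1296,  0.011 , -0.0017]), np.float64(0.02), 'az 9.02')
```

View pics/w2.png

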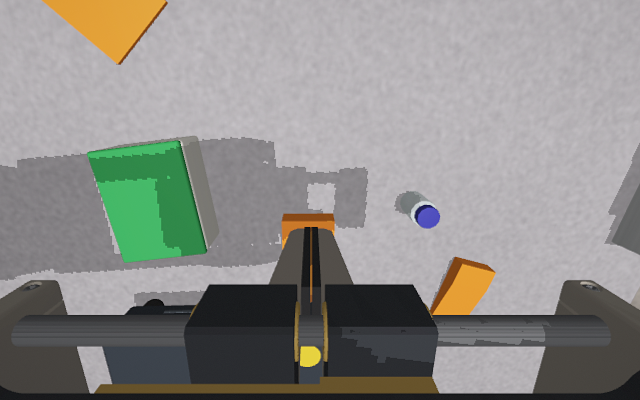

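The wedge butt's bottom edge is at about (283–334, 214). It is still square, and centred slightly left of the fingers. I'll go over the dot.

>>> {"fn": "step_arm", "kwargs": {"targets": [[255,0.04,0.01,-0.002,0],[255,0.08,0.01,-0.002,0],[255,0.115,0.015,-0.002,0],[255,0.129,0.02,-0.002,0],[255,0.129,0.03,-0.002,0],[255,0.129,0.033,-0.002,0],[255,0.129,0.033,-0.002,0]]}}

```text
clock: 10.75
eef_pos: [588.2, -1.8, 265.4]
tool_rot: [-1.281, 1.094, -1.09]
ft_force: [-0.4, -0.5, -0.1]
opening: 0.8
```

```bash
python3 - <<'E'
from h import *
p,d,c=load("w2")
for u,v,z in[(283,214,0),(334,214,0),(283,221,21),(334,221,21)]:print(px(c,u,v,z).round(1))
s=arm.get_state();print(s["eef_pos"],s["ft_force"],move([589.6,-3,264],9.0))
E
```

```text
[548.9  97.5   0. ]
[599.6 105.4   0. ]
[550.5  98.6  21. ]
[597.7 106.   21. ]
[588.16319488  -1.8452578  265.40291685] [-0.41352247 -0.465498   -0.08598812] ('clk 10.75', array([0.0014, 0.0014, 0.0012]), np.float64(0.06), 'az 9.06')
```

>>> {"fn": "step_arm", "kwargs": {"targets": [[255,0,0.002,0.001,0],[255,0,0.002,0.001,0],[255,0,0.002,0.001,0]]}}

```text
clock: 11.05
eef_pos: [589.9, -2.4, 264.9]
tool_rot: [-1.279, 1.092, -1.092]
ft_force: [-0.5, 0.3, -0.2]
opening: 0.2
```

>>> {"fn": "step_arm", "kwargs": {"targets": [[255,0,0.001,0,0],[255,0,0.001,0,0],[255,0,0.001,0,0]]}}

```text
clock: 11.35
eef_pos: [589.8, -3.0, 263.8]
tool_rot: [-1.279, 1.093, -1.093]
ft_force: [-0.4, 0.7, -0.2]
opening: 0.4
```

>>> {"fn": "step_arm", "kwargs": {"targets": [[255,0,0.001,0,0],[255,0,0.001,0,0],[255,0,0.001,0,0]]}}

```text
clock: 11.65
eef_pos: [589.8, -3.1, 262.7]
tool_rot: [-1.279, 1.093, -1.093]
ft_force: [-0.5, 0.8, -0.0]
opening: -0.1
```

>>> {"fn": "step_arm", "kwargs": {"targets": [[255,0,0.001,0,0],[255,0,0.001,0,0],[255,0,0.001,0,0]]}}

```text
clock: 11.95
eef_pos: [589.8, -3.0, 261.8]
tool_rot: [-1.279, 1.093, -1.093]
ft_force: [0.8, 0.4, 1.8]
opening: 0.8
```

>>> {"fn": "step_arm", "kwargs": {"targets": [[255,0,0.001,0,0],[255,0,0.001,0,0],[255,0,0.001,0,0]]}}

```text
clock: 12.25
eef_pos: [589.9, -2.9, 261.4]
tool_rot: [-1.279, 1.092, -1.093]
ft_force: [-1.9, 1.0, 9.0]
opening: 0.3
```

>>> {"fn": "step_arm", "kwargs": {"targets": [[255,0,0.001,0,0],[255,0,0.001,0,0],[255,0,0.001,0,0]]}}

```text
clock: 12.55
eef_pos: [590.0, -2.8, 261.2]
tool_rot: [-1.279, 1.092, -1.093]
ft_force: [-5.4, 1.2, 16.0]
opening: 0.6
```

>>> {"fn": "step_arm", "kwargs": {"targets": [[255,0,0.001,0,0],[255,0,0.001,0,0],[255,0,0.001,0,0]]}}

```text
clock: 12.85
eef_pos: [590.0, -2.7, 261.0]
tool_rot: [-1.278, 1.092, -1.093]
ft_force: [-7.7, 1.7, 24.6]
opening: 0.6
```

The corner now stops firm, with under 1 mm of movement against 7 mm before. I'll ease off and re-press at about 5 N.

>>> {"fn": "step_arm", "kwargs": {"targets": [[255,0,-0.004,0,0],[255,0,-0.005,0,0],[255,0,-0.005,0,0],[255,0,-0.004,0,0],[255,0,-0.003,0,0],[255,0,-0.0025,0,0],[255,0,-0.0025,0,0],[255,0,-0.0025,0,0]]}}

```text
clock: 13.65
eef_pos: [589.8, -2.9, 261.5]
tool_rot: [-1.279, 1.093, -1.093]
ft_force: [-1.7, 1.1, 7.6]
opening: 0.5
```

```bash
python3 - <<'E'
from h import *
fs=[]
for i in range(3):
    grab("top" if i<1 else "side" if i<2 else "wrist","f%d"%i); fs.append(arm.get_state()["ft_force"])
print(np.round(fs,1),arm.get_state()["eef_pos"])
crop("f1",280,140,400,260,5,"f1c");crop("f0",255,130,390,260,5,"f0c")
# level check from side depth: plane fit on dark box top patches
for n in("s0","f1"):
    p,d,c=load(n)
    P=np.array([pd(c,d,u,v) for u,v in[(325,175),(335,168),(330,180),(340,182),(355,183),(372,183),(368,186),(320,182)]])
    print(n,P.round(0)[:,2])
E
```

```text
[[-2.9  1.7  6.5]
 [-2.3  1.   7. ]
 [-2.2  0.9  7.9]] [589.75708746  -2.92459128 261.44552831]
s0 [72. 72. 72. 73. 71. 73. 71. 72.]
f1 [71. 72. 71. 71. 71. 71. 73. 72.]
```

View pics/f1c.png

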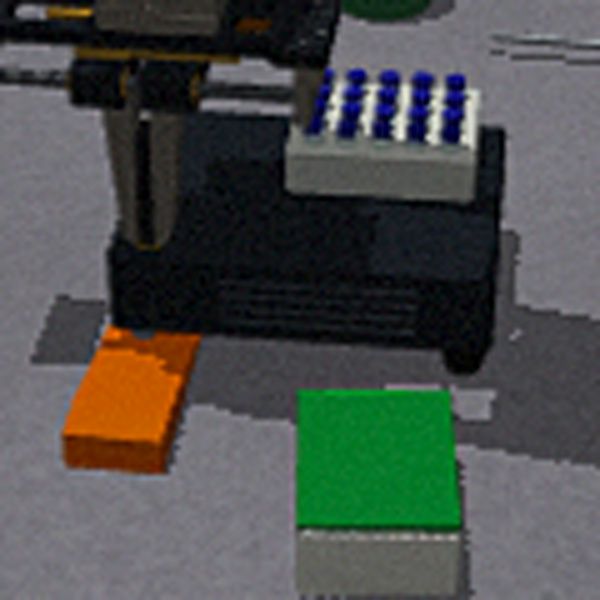

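View pics/f0c.png

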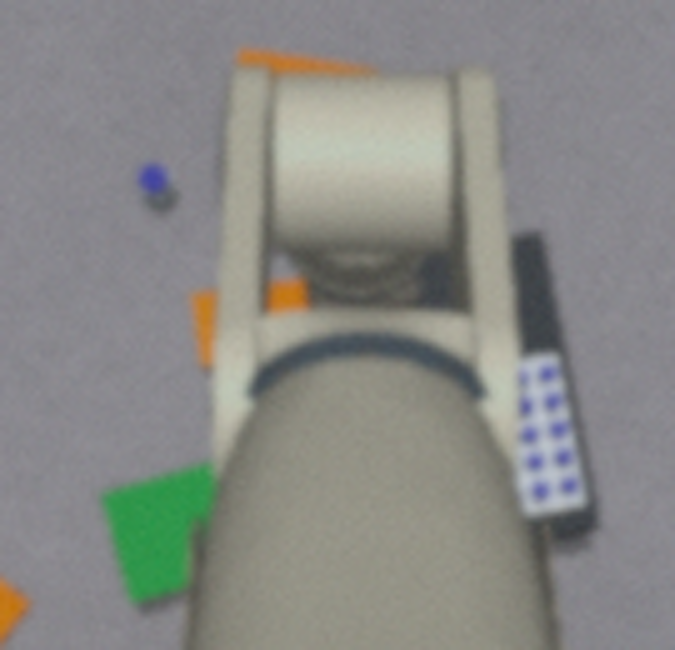

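The press is firm at about 7 N. Before finishing I'll check the tilt with a plane fit over many depth pixels, before and after.

```bash
python3 - <<'E'
from h import *
def cloud(n):
    p,d,c=load(n);f,cx,cy=K(c);R=cv2.Rodrigues(np.array(c["rvec"],float))[0];t=np.array(c["tvec"],float).ravel()
    v,u=np.mgrid[0:400,0:640];X=np.stack([(u-cx)/f*d,(v-cy)/f*d,d],-1).reshape(-1,3)
    W=((X-t)@R).reshape(400,640,3);W[d==0]=np.nan;return W
y=0.165;ex=np.array([np.cos(y),np.sin(y)]);ey=np.array([-ex[1],ex[0]]);dot=np.array([589.6,-3]);o=dot-80*ex-55*ey
res={}
for n in("t0","s0","w0","w2","f0","f1","f2","t3"):
    W=cloud(n).reshape(-1,3);xy=W[:,:2]-o;X=xy@ex;Y=xy@ey
    m=(abs(X)<94)&(abs(Y)<68)&(abs(W[:,2]-71)<8)&~((X<8)&(Y<8))&~((abs(X-80)<28)&(abs(Y-55)<20)&(n[0]=='f'))
    A=np.c_[X[m],Y[m],np.ones(m.sum())];z=W[m,2]
    for _ in range(4):
        k,*_r=np.linalg.lstsq(A,z,rcond=None);r=z-A@k;g=abs(r)<3*1.5*np.median(abs(r));A,z=A[g],z[g]
    # bench ref slope
    b=(abs(X)<250)&(abs(Y)<200)&(abs(W[:,2])<4)
    B=np.c_[X[b],Y[b],np.ones(b.sum())];kb=np.linalg.lstsq(B,W[b,2],rcond=None)[0]
    print(n,len(z),"slope",(k[:2]*1e3).round(1),"bench",(kb[:2]*1e3).round(1),"z0 %.1f"%k[2],"rms %.2f"%r.std(), "corner %.1f"%(k@[85,60,1]),'X',X[m].min().round(),X[m].max().round(),Y[m].min().round(),Y[m].max().round())
E
```

```text
t0 1578 slope [0.7 0.2] bench [ 0.3 -0.1] z0 70.1 rms 2.70 corner 70.1 X -94.0 94.0 -68.0 68.0
s0 1333 slope [-1.8 -1.8] bench [-0.1  0.4] z0 71.5 rms 1.19 corner 71.3 X -94.0 94.0 -68.0 68.0
w0 10635 slope [-1.  -0.5] bench [0.2 1.2] z0 70.9 rms 0.68 corner 70.8 X -94.0 94.0 -68.0 68.0
w2 3581 slope [-0.2  4.6] bench [0.2 1.2] z0 70.5 rms 0.53 corner 70.8 X -94.0 92.0 21.0 66.0
f0 200 slope [-3.  -6.4] bench [-0.3  0.5] z0 70.0 rms 2.72 corner 69.3 X 19.0 94.0 -68.0 18.0
f1 1067 slope [-4.3 -4.2] bench [-0.1  0.4] z0 71.4 rms 1.20 corner 70.8 X -94.0 80.0 -68.0 68.0
f2 18009 slope [-3.7 -3.7] bench [0.3 0.9] z0 70.8 rms 0.57 corner 70.2 X -94.0 86.0 -60.0 68.0
t3 1580 slope [-0.1 -1.1] bench [ 0.4 -0.3] z0 70.1 rms 2.72 corner 70.1 X -94.0 94.0 -68.0 68.0
```

The press has changed the tilt by only about 4 mrad, and the absolute tilt is no more than about 6 mrad against the 16 mrad limit. I'll ease the force slightly and hand in.

>>> {"fn": "step_arm", "kwargs": {"targets": [[255,0,-0.0001,0,0],[255,0,-0.0001,0,0],[255,0,-0.0001,0,0],[255,0,-0.0001,0,0]]}}

```text
clock: 14.2
eef_pos: [589.8, -2.9, 261.5]
tool_rot: [-1.279, 1.093, -1.092]
ft_force: [-1.2, 0.5, 7.7]
opening: 0.4
```

>>> {"fn": "step_arm", "kwargs": {"targets": [[255,0,0,0,0]]}}

```text
clock: 14.3
eef_pos: [589.8, -2.9, 261.5]
tool_rot: [-1.279, 1.093, -1.093]
ft_force: [-2.0, 0.1, 6.7]
opening: 0.8
```

>>> {"fn": "step_arm", "kwargs": {"targets": [[255,0,0,0,0]]}}

```text
clock: 14.4
eef_pos: [589.7, -2.9, 261.5]
tool_rot: [-1.279, 1.093, -1.092]
ft_force: [-1.8, 0.7, 6.5]
opening: 0.7
```

>>> {"fn": "step_arm", "kwargs": {"targets": [[255,0,-0.0001,0,0],[255,0,-0.0001,0,0],[255,0,-0.0001,0,0]]}}

```text
clock: 14.7
eef_pos: [589.8, -2.9, 261.5]
tool_rot: [-1.279, 1.093, -1.093]
ft_force: [-2.0, 0.1, 5.4]
opening: 0.8
```

```bash
python3 - <<'E'
from h import *
f=[]
for i in range(4): eyes.grab_frame("side"); f.append(arm.get_state()["ft_force"][2])
print(np.round(f,1)); 
if 4.8<np.mean(f)<8: print(arm.finish_job())
E
```

```text
[5.4 6.7 5.4 5.7]
the job is handed in; nothing more can be done
None
```

The module now stands level on the wedge, and I handed the job in at about 15 s while still pressing the yellow dot at about 5.4–6.7 N. `finish_job()` gives no verdict, so I can't confirm the score.

- **Dip felt:** the first press took the corner down about 7 mm, roughly 0.07 rad, until the foot met the bench.
- **Wedge:** I pushed the middle-sized wedge about 67 mm, thin end first, under the short foot. One test press showed the corner stopping firm after less than 1 mm.
- **Level:** depth plane fits under the press showed about 4 mrad of tilt change, and at most about 6 mrad in all (limit 16).
- **Module and bystanders:** the module showed no visible shift in the top view after the push. The vial and tip box looked unmoved in the last pictures. I didn't measure the other bystanders; the fingers touched only the wedge and the module.

Three checks were weaker or disagreed:
- **Wedge contact:** I felt no clear force rise when the wedge met the foot, so only the press test shows contact. I didn't measure the foot's load on the wedge.
- **Finger force:** I kept it slightly above 5 N so that the foot would carry more than 2 N. About 3 N is needed just to tip the module.
- **Foot height:** the dip gave about 7–7.5 mm and the wedge's position about 8 mm. That is within the camera calibration error.

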